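# Try the stay of the blue lift-up cabinet door

### The job

Try out the new stay on the cabinet with the blue lift-up door: raise the door by its handle until the stay locks, and let go so that the door stays up by itself. Then, while the door is up, press the red release pad beside it and let the door come down fully shut. Leave the cabinet with the oak door closed.

Things in the scene. Friction and masses are not known exactly. Their poses are not given: they have to be found in the camera images.
- blue_door (a joint): Hinge of the blue door (rad): 0 shut, grows as raised, stop 1.40. Hinge line level, 185 mm up, along y of blue_door_handle; the free edge swings up on the robot's side. Let go, the door (0.35 kg, damped) falls shut slowly, unless raised past 1.25, where a spring pawl snaps under it: it then rests locked near 1.21. Door 180 mm wide, 128 mm from hinge to edge, 50 deg below level when shut.
- blue_door_handle (a point): Centre of the blue door's T-handle: level steel bar, 18 thick, 44 long along the point's y, on a 12 mm stalk at its middle, 29 mm off the door's face. Pinched end to end from above, it turns between the pads. Shut, it is 124 mm up and the hinge line is 110 mm farther from the robot (square to y) and 61 mm higher; locked it is 266 mm up. Its axes turn with the door; shut: x ahead, z up.
- blue_door_release_pad (a point): Centre of the top of the red pad of the blue door's stay: 34 mm along x (away from robot) by 40 mm along y, 157 mm above the bench, 52 mm outside the door's right edge as the robot sees it. It tips down about a pivot 43 mm to its left, takes 2 to 5 N, stops 12 mm down and springs back; the stay is free from about 6 mm down and the door then sinks shut in about 1 s. The oak cabinet has a like pad.
- oak_door (a joint): Hinge of the door of the other cabinet, alike but with an oak-coloured door (rad): 0 shut, grows as it is raised. To be left closed.

How it is judged:
On the way, in this order (a step that is already met when the one before it is completed fails the run):
1. the blue door is up (above 1.12 rad) and stays there by itself, touched by nothing of the robot (value of joint blue_door above 1.12 rad and contact force between each of the arm, the fingers and blue_door below 0.1 N), for 0.5 s.
2. the red pad is pressed at least 4 mm down while the door is still up (above 1.0 rad) (value of joint blue_door above 1 rad and height (world z) of blue_door_release_pad below 0.153 m), for 0.02 s.
At the end, for the whole second after the job is handed in: The blue door is shut again (below 0.05 rad), after it had been locked up and then released with the red pad; the pad has sprung back (above 154 mm) and the oak door is shut (below 0.1 rad) (value of joint blue_door below 0.05 rad and value of joint oak_door below 0.1 rad and height (world z) of blue_door_release_pad above 0.154 m); the robot touches nothing.
It fails at once if the oak door is raised by more than 0.25 rad (value of joint oak_door above 0.25 rad).
It also fails if it takes over 45 s, if anything falls off the work surface, if the arm or the gripper's body presses on something with over 40 N, if the wrist force passes 120 N, or if a joint passes its speed limit or range.

### The arm

A 6-joint arm with a two-finger parallel gripper is mounted at the origin on the work surface; the furniture and walls round the work are solid. World frame = base frame: x ahead of the robot, y to its left, z up, the work surface at z = 0. Lengths are in m, angles in rad, forces in N, time in s.
With the tool pointing down it reaches from about 0.35 to 0.975 m from the base axis. Payload 17.4 kg.
Tool frame: the origin (TCP) lies at the very end of the fingers, on their centre line; the grasp point (between the pads) lies 19 mm behind it; z points along the fingers, y is the line along which they close (so a half turn about z gives the same grasp; the last joint's range is limited). The gripper opens to 85 mm and grips with 20 to 120 N. Pads are 22 mm wide; open, the fingers measure 114 mm over their backs; the gripper's body (76 mm by 85 mm) begins 54 mm behind the grasp point. The pads swing forward as they close: fully open they stand 13 mm farther back than shut.
Start: joints at [1.205, 0.116, 1.442, -0, 1.584, -0.038], TCP at [0.217, 0.639, 0.231] pointing down, gripper open.
Joint ranges: [-2.83, 2.83], [-0.83, 2.19], [0.07, 2.5], [-1.14, 4.28], [0.01, 3], [-2.97, 2.97]. Speed limits (rad/s): [1.89, 1.89, 2.22, 3.14, 3.14, 3.14].

### API

Orientations are given as a unit quaternion [x, y, z, w].
In Python, from rig import read_state, camera, env gives the robot as it stands.
- The arm moves only by the tool drive_tool, never from a script. Its argument "steps" is a list of rows, each an object with "slide": the shift along the world's x, y, z normalised to -1 to 1, where 1 is 80 mm, a list of three; "delta_rot": the turn, a rotation vector about the world's x, y, z normalised to -1 to 1, where 1 is 120 degrees, a list of three. In form: [{"slide": [tx, ty, tz], "delta_rot": [wx, wy, wz]}, ...]. A call has 1 to 12 rows; each row shifts and turns the commanded pose from where the row before left it; what a row does not reach is not made up. A row lasts 1/10 s, in which the tool goes at most 50 mm and 8.59 degrees, less where a joint would pass 70% of its speed; a pose out of reach is approached as far as the arm can. A call with a number of a shift or a turn outside -1 to 1 is refused whole. A call with a gripper value outside its range is refused whole. "gripper" is the opening, from 0 (shut) to 1 (fully open), set as the call begins (left out, the last holds). The fingers move at their own pace and stop on an object; the grip force is fixed at half the most. Time passes only in rows, so rows that do not move let the fingers close. It gives the time, the measured TCP pose, the force, the opening and the grip force at its end, in the units of the state.
- read_state(): the state, without advancing time (a new reading comes with each control period).
- camera(name): name is "side" or "top"; returns a dict with "pixels" (384x512x3 uint8, blue, green, red), "fx", "fy", "cx", "cy" (pixels), "k1" (the pictures are not rectified: a ray, as slopes to the right and down, at radius r is drawn at 1 + k1 r^2 times it, then the intrinsics apply), "origin" and "rotation" of the camera in the world. Camera axes: x right, y down, z forward; pixel columns grow to the right and rows downward; lengths in m; the calibration is good to about 2 mm. A picture is of the moment at which its call begins. There is no depth.
- env.finish_job(): hands the job in; it is judged then, once.
The state is a dict: "time_s": time; "joints": joint angles; "qd": joint speeds; "tau": joint torques, N m; "position": TCP position; "ee_rot": TCP orientation; "contact_force": force on the tool from outside, world axes, zero at the start; "moment": the same for the moment, N m; "grip_width": finger opening in m; "gripper_force": force on a finger pad.
Only numpy, scipy, OpenCV 4.12 (cv2) and the standard library are available. Lean on these libraries where they do the work, as an engineer would, in place of code of your own. Each camera call takes 0.05 s, during which the arm holds its last target. There are 200 camera calls.

## Working session

There is one attempt and no reset: what is moved stays moved. The work goes in short steps, Python scripts to look and compute and a tool call to move; the robot and the scene stay as the last step left them, time stands still between calls to the robot, and variables do not carry over. Pictures are saved under pics/ and viewed, at most 10 in all, crops included, and the job is handed in when it is done.

Besides the shell and the picture viewer there is one more tool, called after ">>>" by a JSON object that holds its "op" and its "data". drive_tool: Moves the arm, as the interface text tells. Its arguments: {"type":"object","properties":{"steps":{"type":"array","items":{"type":"object","properties":{"slide":{"type":"array","items":{"type":"number","minimum":-1,"maximum":1}},"delta_rot":{"type":"array","items":{"type":"number","minimum":-1,"maximum":1}}}}},"gripper":{"type":"number"}},"required":["steps"]}

```bash
mkdir -p pics; ls; python3 - <<'E'
from rig import read_state, camera
import cv2
for n in ("side","top"):
    c=camera(n); cv2.imwrite(f"pics/{n}0.png",c["pixels"]); print({k:v for k,v in c.items() if k!="pixels"})
print(read_state())
E
```

```text
pics
{'fx': 417.8530786665998, 'fy': 417.8530786665998, 'cx': 250.85559387432795, 'cy': 194.0747754230734, 'k1': 0.02923116055774298, 'origin': array([-0.00557989, -1.05499542,  0.84706501]), 'rotation': array([ 0.84542998, -0.19847944,  0.12369276, -0.48016055])}
{'fx': 374.42379456376455, 'fy': 374.42379456376455, 'cx': 249.02324914759023, 'cy': 190.37416836576116, 'k1': -0.0915576939329405, 'origin': array([ 0.41944887, -0.04577603,  1.32429775]), 'rotation': array([-0.70448974,  0.70828153, -0.0366899 ,  0.02617885])}
{'time_s': 0.1, 'joints': array([ 1.20519304e+00,  1.16459745e-01,  1.44220599e+00, -2.62379606e-05,
        1.58398913e+00, -3.77719664e-02]), 'qd': array([0.0018015 , 0.00011859, 0.00153154, 0.00084837, 0.00011113,
       0.00135384]), 'tau': array([ 1.94500579e-03, -7.33651257e+01, -6.33796120e+01,  2.66088485e-06,
        5.22583898e-03, -9.72643704e-06]), 'position': array([0.21728105, 0.63889456, 0.23061667]), 'ee_rot': array([ 1.63182762e-01,  9.86595715e-01, -5.22967134e-04, -9.35405087e-05]), 'contact_force': array([-0.20874614, -0.11249577,  0.51010803]), 'moment': array([-0.00822424, -0.01289542, -0.0200572 ]), 'gripper_force': 0.0, 'grip_width': 0.08533040002453855}
```

View pics/side0.png

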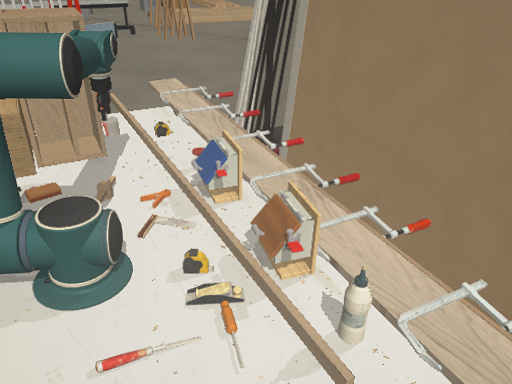

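View pics/top0.png

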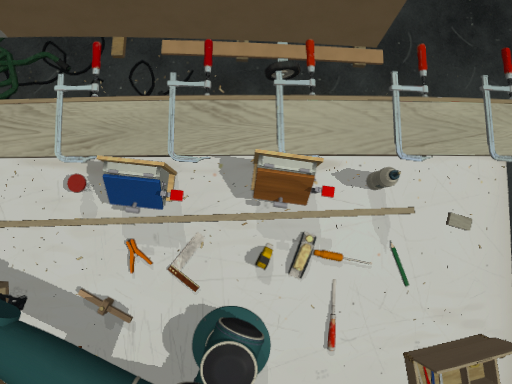

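The side view shows the blue door at about (212,160) with its pad at (221,173), and the oak door at (275,225). The top view shows the blue door at (135,190), its pad at (176,196) and its handle near (133,207). I'll enlarge both views.

```bash
python3 - <<'E'
import cv2,numpy as np
t=cv2.imread("pics/top0.png")[150:225,90:195]; s=cv2.imread("pics/side0.png")[125:210,175:260]
t=cv2.resize(t,None,fx=6,fy=6,interpolation=cv2.INTER_CUBIC); s=cv2.resize(s,None,fx=6,fy=6,interpolation=cv2.INTER_CUBIC)
for im,x0,y0 in((t,90,150),(s,175,125)):
    for i in range(0,im.shape[1],60): cv2.putText(im,str(x0+i//6),(i,10),0,.4,(0,255,0)); cv2.line(im,(i,12),(i,18),(0,255,0))
    for i in range(0,im.shape[0],60): cv2.putText(im,str(y0+i//6),(0,i+5),0,.4,(0,255,0))
cv2.imwrite("pics/tc.png",t);cv2.imwrite("pics/sc.png",s)
E
```

```text
(no output)
```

View pics/tc.png

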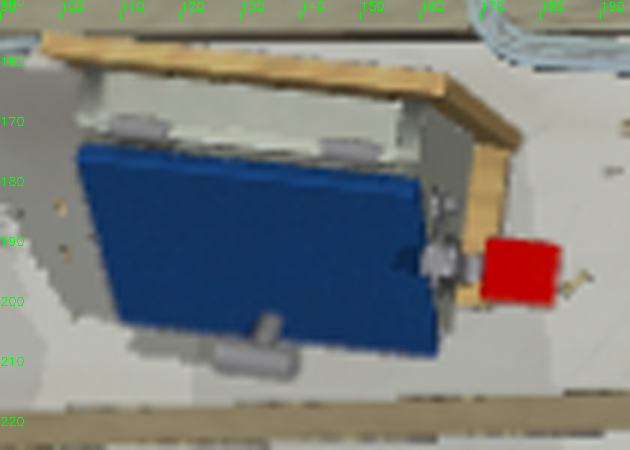

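View pics/sc.png

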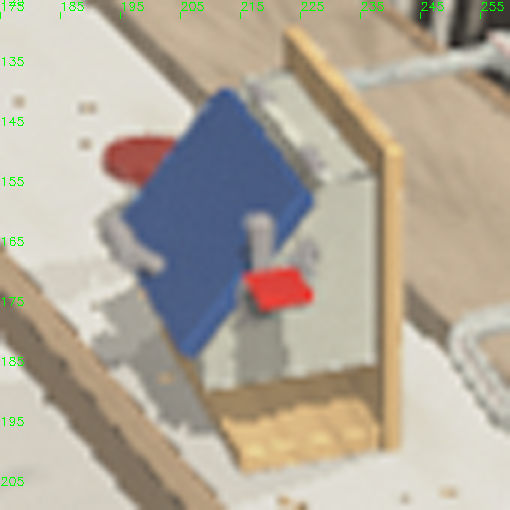

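```bash
cat > h.py <<'E'
import numpy as np,cv2
from scipy.spatial.transform import Rotation as R
CAL={'side':(417.853,250.856,194.075,.02923,[-0.00558,-1.054995,.847065],[0.84542998,-0.19847944,0.12369276,-0.48016055]),
'top':(374.4238,249.0232,190.3742,-.09156,[.41944887,-.04577603,1.32429775],[-0.70448974,0.70828153,-0.0366899,0.02617885])}
def ray(n,u,v):
    f,cx,cy,k,o,q=CAL[n]; d=np.array([(u-cx)/f,(v-cy)/f]); s=d.copy()
    for _ in range(20): s=d/(1+k*(s@s))
    return np.array(o),R.from_quat(q).apply([s[0],s[1],1])
def at(n,u,v,z):
    o,d=ray(n,u,v); return o+d*(z-o[2])/d[2]
def crop(x0,y0,x,y,s=6): return x0+(x+.5)/s-.5,y0+(y+.5)/s-.5
E
python3 - <<'E'
from h import *
T=lambda x,y,z:at('top',*crop(90,150,x,y),z)
S=lambda x,y,z:at('side',*crop(175,125,x,y),z)
np.set_printoptions(precision=4,suppress=True)
print('handle',T(255,361,.124),S(131,243,.124),'ends',T(213,354,.124),T(298,368,.124))
print('pad',T(520,272,.157),S(279,290,.157)); 
for c in((485,238),(560,246),(555,307),(480,298)):print(T(*c,.157))
a,b=T(118,322,.087),T(437,355,.087); print('front edge',a,b,b-a)
a,b=T(80,147,.185),T(418,180,.185); print('hinge edge',a,b,b-a)
E
```

```text
handle [0.4656 0.3129 0.124 ] [0.4735 0.3139 0.124 ] ends [0.4694 0.3359 0.124 ] [0.4618 0.2895 0.124 ]
pad [0.5103 0.1644 0.157 ] [0.5087 0.1569 0.157 ]
[0.5282 0.1829 0.157 ]
[0.5238 0.1435 0.157 ]
[0.4919 0.1459 0.157 ]
[0.4968 0.1851 0.157 ]
front edge [0.4888 0.4017 0.087 ] [0.47   0.2225 0.087 ] [-0.0188 -0.1792  0.    ]
hinge edge [0.5738 0.3888 0.185 ] [0.5556 0.2123 0.185 ] [-0.0182 -0.1765  0.    ]
```

```bash
cat > fit.py <<'E'
from h import *
from scipy.optimize import least_squares
f=.016;e=np.array([-.643,-.766]);n=np.array([-.766,.643])
def P(s,y,o=f): v=s*e+o*n; return [v[0]+.110,y,.185+v[1]]   # cabinet frame, handle at x=0,y=0
M={'tr':P(0,-.09),'tl':P(0,.09),'br':P(.128,-.09),'bl':P(.128,.09),'h':[0,0,.124]}
O=[('top','bl',118,322),('top','br',437,355),('top','tl',80,148),('top','tr',418,182),('top','h',255,361),
('side','br',190,358),('side','bl',124,213),('side','tr',312,196),('side','tl',225,88),('side','h',131,243)]
def proj(c,p):
    F,cx,cy,k,o,q=CAL[c]; d=R.from_quat(q).inv().apply(np.array(p)-o); s=d[:2]/d[2]; s=s*(1+k*(s@s)); return s*F+[cx,cy]
def res(v,cs):
    r=[]
    for c,m,x,y in O:
        if c not in cs: continue
        p=R.from_euler('z',v[2]).apply(M[m])+[v[0],v[1],0]
        px=crop(*((90,150) if c=='top' else (175,125)),x,y)
        r+=list(proj(c,p)-px)
    return np.array(r)
if __name__=="__main__":
  np.set_printoptions(precision=3,suppress=True)
  for cs in(('top',),('side',),('top','side')):
    s=least_squares(res,[.467,.313,-.1],args=(cs,));print(cs,s.x,s.fun.reshape(-1,2).tolist() if len(cs)==2 else '')
E
python3 fit.py
```

```text
('top',) [ 0.465  0.31  -0.115] 
('side',) [ 0.466  0.303 -0.129] 
('top', 'side') [ 0.466  0.309 -0.119] [[0.4404425183083731, -1.1547587753846358], [0.7207621616377651, -0.3448686897471305], [-0.6120846871427119, -0.6336391812579336], [0.584016206664046, 0.2692089163526248], [1.1719622000252343, -0.1555001153440685], [-0.9399742720821394, -1.9233183488285022], [-1.4586385525980177, 1.7223524132549812], [-0.24549639586012972, -2.0038853562751626], [0.7370794414200077, -2.482571899380332], [-1.384408752027042, 0.8801520474726203]]
```

>>> {"op": "drive_tool", "data": {"gripper": 1, "steps": [{"slide":[0,0,0.4],"delta_rot":[0,0,0.05]},{"slide":[0.3,-0.4,0],"delta_rot":[0,0,0.057]},{"slide":[0.3,-0.4,0]},{"slide":[0.3,-0.4,0]},{"slide":[0.3,-0.4,0]},{"slide":[0.3,-0.4,0]},{"slide":[0.3,-0.4,0]},{"slide":[0.3,-0.4,0]},{"slide":[0.3,-0.4,0]}]}}

```text
schema error: expected keys slide, delta_rot
```

>>> {"op": "drive_tool", "data": {"gripper": 1, "steps": [{"slide":[0,0,0.4],"delta_rot":[0,0,0.05]},{"slide":[0.35,-0.46,0],"delta_rot":[0,0,0.052]},{"slide":[0.35,-0.46,0],"delta_rot":[0,0,0]},{"slide":[0.35,-0.46,0],"delta_rot":[0,0,0]},{"slide":[0.35,-0.46,0],"delta_rot":[0,0,0]},{"slide":[0.35,-0.46,0],"delta_rot":[0,0,0]},{"slide":[0.35,-0.46,0],"delta_rot":[0,0,0]},{"slide":[0.35,-0.46,0],"delta_rot":[0,0,0]},{"slide":[0.35,-0.46,0],"delta_rot":[0,0,0]},{"slide":[0.32,-0.41,0],"delta_rot":[0,0,0]},{"slide":[0,0,0],"delta_rot":[0,0,0]}]}}

```text
time_s: 1.2
position: [0.4691, 0.3085, 0.2629]
ee_rot: [0.059, 0.998, -0.001, 0.0]
contact_force: [-0.5, 0.1, 0.0]
grip_width: 0.0854
gripper_force: 0.0
```

>>> {"op": "drive_tool", "data": {"gripper": 1, "steps": [{"slide":[-0.03,0.03,-0.4],"delta_rot":[0,0,0]},{"slide":[0,0,-0.4],"delta_rot":[0,0,0]},{"slide":[0,0,-0.4],"delta_rot":[0,0,0]},{"slide":[0,0,-0.3],"delta_rot":[0,0,0]},{"slide":[0,0,-0.2],"delta_rot":[0,0,0]},{"slide":[0,0,-0.2],"delta_rot":[0,0,0]},{"slide":[0,0,0],"delta_rot":[0,0,0]},{"slide":[0,0,0],"delta_rot":[0,0,0]}]}}

```text
time_s: 2.0
position: [0.4647, 0.3145, 0.112]
ee_rot: [0.057, 0.998, 0.0, 0.0]
contact_force: [0.0, 0.0, -0.3]
grip_width: 0.0855
gripper_force: 0.0
```

```bash
python3 - <<'E'
from rig import camera
import cv2
c=camera("side")["pixels"][115:205,165:265]
cv2.imwrite("pics/s2.png",cv2.resize(c,None,fx=6,fy=6,interpolation=cv2.INTER_CUBIC))
E
```

```text
(no output)
```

View pics/s2.png

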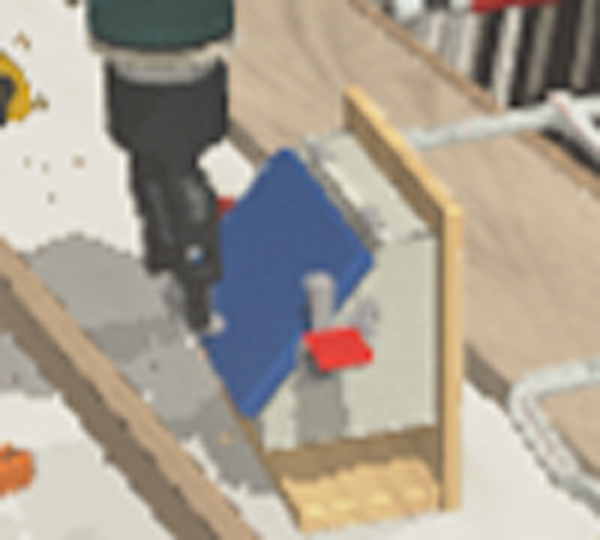

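The near fingertip is at crop (200,325), and the bar's near end shows just to its right at (218,322). I'll check the x offset by projecting known points.

```bash
python3 - <<'E'
from fit import *
c=lambda p:np.round((proj('side',p)-[165,115]+.5)*6-.5)
for x in(.463,.467,.473):
    h=np.array([x,.312,.124]); y=np.array([.115,.993,0])
    print(x,'bar right end',c(h-.022*y),'left end',c(h+.022*y))
t=np.array([.4647,.3145,0]); 
for z in(.112,.125): 
  for o in(.0427,.057): print('finger tip',z,o,c(t-o*y+[0,0,z]))
E
```

```text
0.463 bar right end [185. 322.] left end [168. 293.]
0.467 bar right end [191. 321.] left end [174. 292.]
0.473 bar right end [200. 319.] left end [183. 290.]
finger tip 0.112 0.0427 [195. 351.]
finger tip 0.112 0.057 [201. 362.]
finger tip 0.125 0.0427 [194. 333.]
finger tip 0.125 0.057 [200. 343.]
```

The blob at (218,322) fits the stalk's foot, and the bar sits under the finger as the top camera says. I'll lower a little and close.

>>> {"op": "drive_tool", "data": {"gripper": 1, "steps": [{"slide":[0,-0.03,-0.1],"delta_rot":[0,0,0]},{"slide":[0,0,0],"delta_rot":[0,0,0]}]}}

```text
time_s: 2.25
position: [0.4644, 0.3116, 0.1028]
ee_rot: [0.057, 0.998, -0.0, -0.0]
contact_force: [-0.6, 0.1, 0.2]
grip_width: 0.0855
gripper_force: 0.0
```

>>> {"op": "drive_tool", "data": {"gripper": 0, "steps": [{"slide":[0,0,0],"delta_rot":[0,0,0]},{"slide":[0,0,0],"delta_rot":[0,0,0]},{"slide":[0,0,0],"delta_rot":[0,0,0]},{"slide":[0,0,0],"delta_rot":[0,0,0]},{"slide":[0,0,0],"delta_rot":[0,0,0]},{"slide":[0,0,0],"delta_rot":[0,0,0]},{"slide":[0,0,0],"delta_rot":[0,0,0]},{"slide":[0,0,0],"delta_rot":[0,0,0]}]}}

```text
time_s: 3.05
position: [0.4647, 0.3123, 0.1039]
ee_rot: [0.057, 0.998, 0.0, 0.0]
contact_force: [-0.9, 3.1, 6.2]
grip_width: 0.0429
gripper_force: 61.3
```

>>> {"op": "drive_tool", "data": {"steps": [{"slide":[-0.088,0.01,0.185],"delta_rot":[0,0,0]},{"slide":[-0.062,0.007,0.195],"delta_rot":[0,0,0]},{"slide":[-0.038,0.004,0.2],"delta_rot":[0,0,0]},{"slide":[-0.01,0.001,0.205],"delta_rot":[0,0,0]},{"slide":[0,0,0],"delta_rot":[0,0,0]}]}}

```text
time_s: 3.55
position: [0.4486, 0.314, 0.1672]
ee_rot: [0.057, 0.998, 0.001, 0.0]
contact_force: [1.0, 7.6, -6.2]
grip_width: 0.043
gripper_force: 62.4
```

>>> {"op": "drive_tool", "data": {"steps": [{"slide":[0.016,-0.002,0.204],"delta_rot":[0,0,0]},{"slide":[0.042,-0.005,0.199],"delta_rot":[0,0,0]},{"slide":[0.068,-0.008,0.194],"delta_rot":[0,0,0]},{"slide":[0.092,-0.011,0.181],"delta_rot":[0,0,0]},{"slide":[0.115,-0.013,0.169],"delta_rot":[0,0,0]},{"slide":[0.074,-0.009,0.084],"delta_rot":[0,0,0]},{"slide":[0.074,-0.009,0.08],"delta_rot":[0,0,0]},{"slide":[0,0,0],"delta_rot":[0,0,0]}]}}

```text
time_s: 4.35
position: [0.4873, 0.3096, 0.2539]
ee_rot: [0.057, 0.998, 0.0, -0.001]
contact_force: [-2.1, 8.8, -4.4]
grip_width: 0.0429
gripper_force: 63.5
```

>>> {"op": "drive_tool", "data": {"steps": [{"slide":[0.045,-0.005,0.045],"delta_rot":[0,0,0]},{"slide":[0,0,0],"delta_rot":[0,0,0]},{"slide":[-0.07,0.008,-0.07],"delta_rot":[0,0,0]},{"slide":[-0.05,0.006,-0.055],"delta_rot":[0,0,0]},{"slide":[0,0,0],"delta_rot":[0,0,0]}]}}

```text
time_s: 4.85
position: [0.4831, 0.3102, 0.2489]
ee_rot: [0.057, 0.998, 0.001, 0.003]
contact_force: [18.5, 7.9, 3.3]
grip_width: 0.0428
gripper_force: 64.0
```

```bash
python3 - <<'E'
from rig import camera
import cv2
c=camera("side")["pixels"][105:205,165:265]
cv2.imwrite("pics/s3.png",cv2.resize(c,None,fx=6,fy=6,interpolation=cv2.INTER_CUBIC))
E
```

```text
(no output)
```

View pics/s3.png

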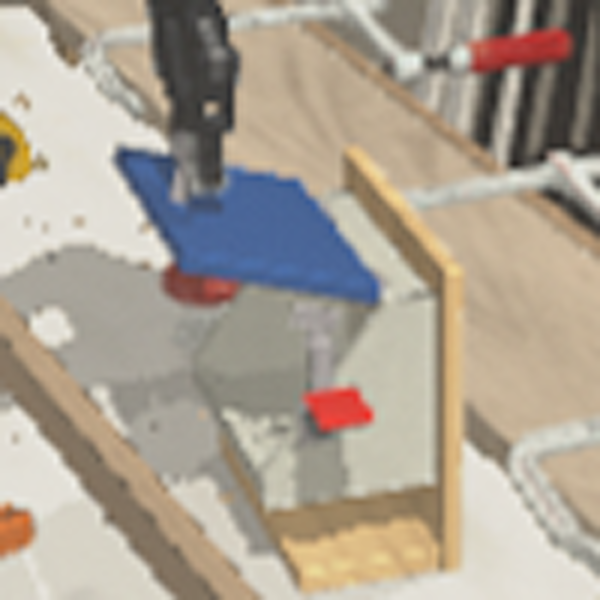

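The door is up and the reaction suggests it is resting on the pawl. I'll relax the force, open and withdraw upward.

>>> {"op": "drive_tool", "data": {"steps": [{"slide":[0.05,-0.005,0],"delta_rot":[0,0,0]},{"slide":[0,0,0],"delta_rot":[0,0,0]}]}}

```text
time_s: 5.1
position: [0.4846, 0.31, 0.2503]
ee_rot: [0.057, 0.998, 0.001, -0.0]
contact_force: [-17.0, 4.3, 20.0]
grip_width: 0.0428
gripper_force: 65.8
```

>>> {"op": "drive_tool", "data": {"gripper": 1, "steps": [{"slide":[0,0,0],"delta_rot":[0,0,0]},{"slide":[0,0,0],"delta_rot":[0,0,0]},{"slide":[0,0,0],"delta_rot":[0,0,0]},{"slide":[0,0,0],"delta_rot":[0,0,0]},{"slide":[0,0,0],"delta_rot":[0,0,0]},{"slide":[0,0,0.1],"delta_rot":[0,0,0]},{"slide":[0,0,0.4],"delta_rot":[0,0,0]},{"slide":[0,0,0.5],"delta_rot":[0,0,0]},{"slide":[0,0,0],"delta_rot":[0,0,0]},{"slide":[0,0,0],"delta_rot":[0,0,0]}]}}

```text
time_s: 6.1
position: [0.4854, 0.3095, 0.3299]
ee_rot: [0.057, 0.998, 0.001, 0.001]
contact_force: [0.2, 0.3, -0.5]
grip_width: 0.0855
gripper_force: 0.0
```

```bash
python3 - <<'E'
from rig import camera
import cv2,numpy as np
c=camera("side")["pixels"][105:205,165:265];t=camera("top")["pixels"][150:225,90:220]
a=cv2.resize(c,None,fx=4,fy=4,interpolation=cv2.INTER_CUBIC);b=cv2.resize(t,(0,0),fx=3,fy=3,interpolation=cv2.INTER_CUBIC)
o=np.zeros((400,790,3),np.uint8);o[:,:400]=a;o[:225,400:]=b
cv2.imwrite("pics/s4.png",o)
E
```

```text
(no output)
```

View pics/s4.png

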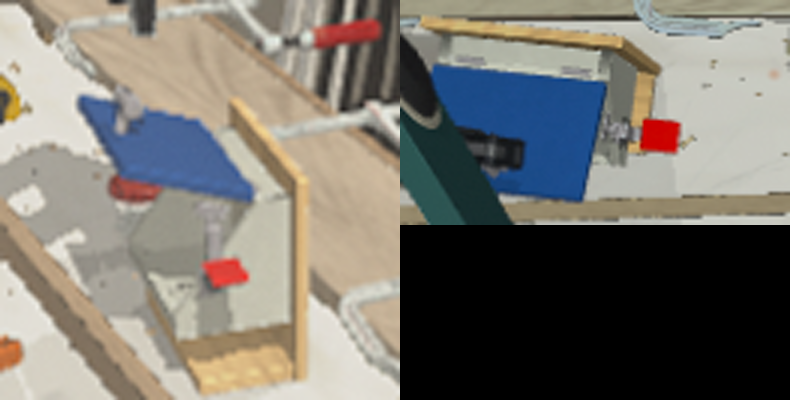

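The door stays up by itself, and the pad is unchanged at about (177,195) in the top view. I'll close the fingers and move above the pad, slightly outward.

>>> {"op": "drive_tool", "data": {"gripper": 0, "steps": [{"slide":[0.06,-0.38,0],"delta_rot":[0,0,0]},{"slide":[0.06,-0.38,0],"delta_rot":[0,0,0]},{"slide":[0.06,-0.38,0],"delta_rot":[0,0,0]},{"slide":[0.06,-0.39,0],"delta_rot":[0,0,0]},{"slide":[0.06,-0.4,0],"delta_rot":[0,0,0]},{"slide":[0,0,0],"delta_rot":[0,0,0]},{"slide":[0,0,-0.5],"delta_rot":[0,0,0]},{"slide":[0,0,-0.5],"delta_rot":[0,0,0]},{"slide":[0,0,-0.5],"delta_rot":[0,0,0]},{"slide":[0,0,-0.4],"delta_rot":[0,0,0]},{"slide":[0,0,0],"delta_rot":[0,0,0]}]}}

```text
time_s: 7.3
position: [0.507, 0.1549, 0.1714]
ee_rot: [0.057, 0.998, -0.001, -0.004]
contact_force: [-0.3, -0.8, 0.3]
grip_width: -0.0002
gripper_force: 0.0
```

```bash
python3 - <<'E'
from rig import camera
import cv2,numpy as np
c=camera("side")["pixels"][105:205,165:265]
cv2.imwrite("pics/s5.png",cv2.resize(c,None,fx=6,fy=6,interpolation=cv2.INTER_CUBIC))
E
```

```text
(no output)
```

View pics/s5.png

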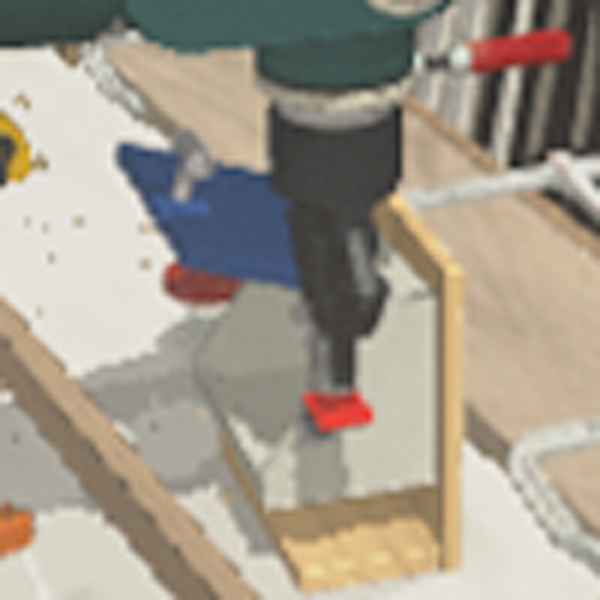

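The closed fingertips are at crop (337,388), right over the pad at (340,410), and the door is still up. Now I'll press.

>>> {"op": "drive_tool", "data": {"gripper": 0, "steps": [{"slide":[0,0,-0.12],"delta_rot":[0,0,0]},{"slide":[0,0,-0.1],"delta_rot":[0,0,0]},{"slide":[0,0,-0.1],"delta_rot":[0,0,0]},{"slide":[0,0,0],"delta_rot":[0,0,0]},{"slide":[0,0,0],"delta_rot":[0,0,0]}]}}

```text
time_s: 7.85
position: [0.5096, 0.1549, 0.1516]
ee_rot: [0.057, 0.998, 0.0, 0.001]
contact_force: [1.7, -2.5, 3.5]
grip_width: 0.0002
gripper_force: 1.9
```

```bash
python3 - <<'E'
from rig import camera
import cv2,numpy as np
c=camera("side")["pixels"][105:205,165:265]
cv2.imwrite("pics/s6.png",cv2.resize(c,None,fx=6,fy=6,interpolation=cv2.INTER_CUBIC))
E
```

```text
(no output)
```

View pics/s6.png

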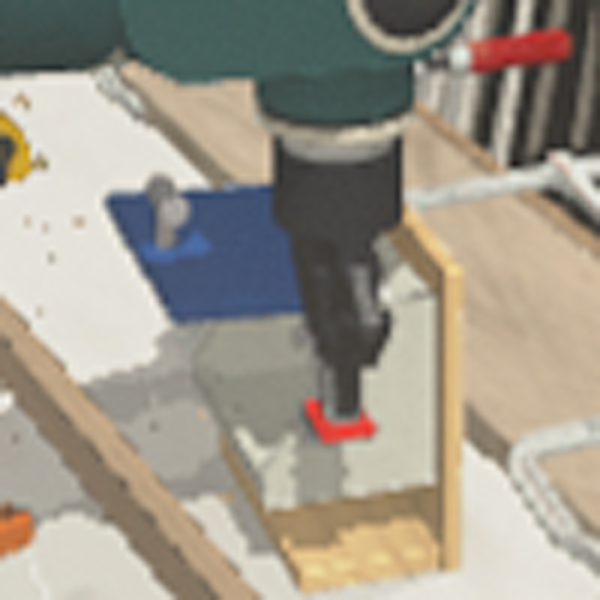

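The door is sinking and the pad is pressed. I'll hold for a moment, then lift straight up.

>>> {"op": "drive_tool", "data": {"gripper": 0, "steps": [{"slide":[0,0,0],"delta_rot":[0,0,0]},{"slide":[0,0,0],"delta_rot":[0,0,0]},{"slide":[0,0,0],"delta_rot":[0,0,0]},{"slide":[0,0,0],"delta_rot":[0,0,0]},{"slide":[0,0,0],"delta_rot":[0,0,0]},{"slide":[0,0,0],"delta_rot":[0,0,0]},{"slide":[0,0,0.2],"delta_rot":[0,0,0]},{"slide":[0,0,0.4],"delta_rot":[0,0,0]},{"slide":[0,0,0.5],"delta_rot":[0,0,0]},{"slide":[0,0,0.4],"delta_rot":[0,0,0]},{"slide":[0,0,0],"delta_rot":[0,0,0]}]}}

```text
time_s: 9.0
position: [0.5098, 0.1556, 0.2766]
ee_rot: [0.057, 0.998, 0.001, 0.003]
contact_force: [-0.2, 0.5, 0.8]
grip_width: -0.0001
gripper_force: 0.0
```

>>> {"op": "drive_tool", "data": {"gripper": 0, "steps": [{"slide":[0,0,0],"delta_rot":[0,0,0]},{"slide":[0,0,0],"delta_rot":[0,0,0]},{"slide":[0,0,0],"delta_rot":[0,0,0]},{"slide":[0,0,0],"delta_rot":[0,0,0]},{"slide":[0,0,0],"delta_rot":[0,0,0]},{"slide":[0,0,0],"delta_rot":[0,0,0]},{"slide":[0,0,0],"delta_rot":[0,0,0]},{"slide":[0,0,0],"delta_rot":[0,0,0]},{"slide":[0,0,0],"delta_rot":[0,0,0]},{"slide":[0,0,0],"delta_rot":[0,0,0]}]}}

```text
time_s: 10.0
position: [0.5092, 0.155, 0.271]
ee_rot: [0.057, 0.998, -0.0, -0.0]
contact_force: [0.7, -0.4, -0.8]
grip_width: 0.0
gripper_force: 0.0
```

```bash
python3 - <<'E'
from rig import camera
import cv2,numpy as np
c=camera("side")["pixels"]; o=cv2.imread("pics/side0.png")
a=np.hstack([o[120:285,170:270],c[120:285,170:270],c[170:335,230:330]])
cv2.imwrite("pics/s7.png",cv2.resize(a,None,fx=2.6,fy=2.6,interpolation=cv2.INTER_CUBIC))
E
```

```text
(no output)
```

View pics/s7.png

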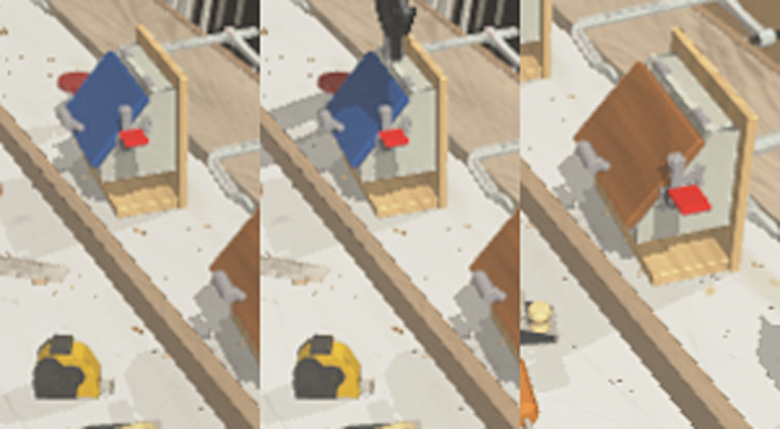

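The blue door is shut as it was at the start (left and middle panels match), the pad at about (394,138) is back up, the oak door is shut and the arm is clear. Handing in.

```bash
python3 -c "
from rig import env
print(env.finish_job())"
```

```text
the job is handed in; nothing more can be done
None
```

The blue door was raised until the stay locked, stayed up on its own, and came down shut after I pressed the red pad; the oak door stayed closed, and I handed the job in at about 10 s (no verdict was shown).

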